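# Charged battery into the food chopper

## Robot

A 6-joint arm with a two-finger parallel gripper is mounted at the origin on a cart in front of the work surface, level with it; the furniture and walls round the work are solid. World frame = base frame: x ahead of the robot, y to its left, z up, the work surface at z = 0. Lengths are in mm, angles in degrees, forces in N, time in s.
With the tool pointing down it reaches from about 350 to 850 mm from the base axis. Payload 8.1 kg.
Tool frame: the origin (TCP) lies at the very end of the fingers, on their centre line; the grasp point (between the pads) lies 19 mm behind it (r.grip_point_offset is the distance from the TCP to the grasp point, in mm); z points along the fingers, y is the line along which they close (so a half turn about z gives the same grasp; the last joint's range is limited). The gripper opens to 85 mm and grips with 20 to 120 N. Pads are 22 mm wide; open, the fingers measure 114 mm over their backs; the gripper's body (76 mm by 85 mm) begins 54 mm behind the grasp point. The pads swing forward as they close: fully open they stand 13 mm farther back than shut.
Start: joints at [58.82, 7.471, 85.268, -0, 87.261, -4.893], TCP at [265.704, 537.965, 231.292] pointing down, gripper open.
Joint ranges: [-169.43, 169.43], [-51.17, 129.36], [1.28, 143.12], [-76.62, 256.62], [0, 156.53], [-152.29, 152.29]. Speed limits (degrees/s): [136.94, 136.94, 159.86, 180, 180, 180].

## Interface

Orientations are given as [roll, pitch, yaw] about the fixed x, y, z axes, in that order (R = Rz(yaw) Ry(pitch) Rx(roll)).
In Python, from bench import status, eyes, r gives the robot as it stands.
- The arm moves only by the shell command python3 -m handwheel 'ROWS' [FORCE]. ROWS is a JSON object whose one key "series" holds a list that holds one entry, the list of rows, each a list of 7 numbers: the shift along the tool's x, y, z in cm, then the turn, a rotation vector about the tool's x, y, z in rad, then the opening, from 0 (shut) to 1 (fully open). In form: {"series": [[[tx, ty, tz, rx, ry, rz, claw], ...]]}. A call has 1 to 12 rows; each row is the pose to reach, as a shift and turn from the pose commanded when the call began, along the tool's axes at that moment; what a row does not reach only later rows make up. A row lasts 1/8 s, in which the tool goes at most 62.5 mm and 10.7 degrees, less where a joint would pass 70% of its speed; a pose out of reach is approached as far as the arm can. A call with a gripper value outside its range is refused whole. The fingers move at their own pace and stop on an object; FORCE is the grip in N (left out, the last holds). Time passes only in rows, so rows that repeat a pose let the fingers close. It gives the time, the measured TCP pose, the force, the opening and the grip force at its end, in the units of the state.
- status.sense(): the state, without advancing time (a new reading comes with each control period).
- eyes.snapshot(name): name is "side" or "top"; returns a dict with "img" (384x512x3 uint8, red, green, blue), "mtx" (3x3 intrinsics, pixels), "k1" (the pictures are not rectified: a ray, as slopes to the right and down, at radius r is drawn at 1 + k1 r^2 times it, then the intrinsics apply), "R" (3x3) and "t" (3): a world point X has camera coordinates R X + t. Camera axes: x right, y down, z forward; pixel columns grow to the right and rows downward; lengths in mm; the calibration is good to about 2 mm. A picture is of the moment at which its call begins. There is no depth.
- r.hand_in(): hands the job in; it is judged then, once.
The state is a dict: "time": time; "joint_pos": joint angles; "qd": joint speeds; "joint_efforts": joint torques, N m; "tool_pos": TCP position; "tcp_rot": TCP orientation; "ft_force": force on the tool from outside, world axes, zero at the start; "wrist_torque": the same for the moment, N m; "finger_gap": finger opening in mm; "grip_force": force on a finger pad.
Only numpy, scipy, OpenCV 4.12 (cv2) and the standard library are available. Lean on these libraries where they do the work, as an engineer would, in place of code of your own. Each camera call takes 0.05 s, during which the arm holds its last target. There are 200 camera calls.

## Task

The blue battery pack is charged. Press the orange catch of the black charger so that the pack springs loose, slide the pack out of the charger, and slide it into the same kind of dovetail on the white food chopper until its catch clicks and holds it fully home; then let go. Feel your way in gently, never force or jam the pack, and leave the other things on the table where they are.

Things in the scene. Friction and masses are not known exactly. Their poses are not given: they have to be found in the camera images.
- battery: Loose blue battery pack, 0.18-0.29 kg, starts locked in the charger. Origin: centre of underside; x: way it slides in, z up. Blue grip block x -25..25, y -17..17 mm (pinch there), top at z 56. Under it a black dovetail plate 50 long, 48 wide at z 0, 36 wide at z 8. In front a ridged nose, 18 mm wide, to x 44, z 9.5-16, which the catch holds.
- charger: Black charger fixed to the table, 172 x 104 mm, flat deck 30 mm above the table. Origin on the table below the home point; x: sliding-in direction, z up; it spans x -78..94 mm. Its end stop meets the plate's front at x 25; behind it lies the orange catch between two grey cheeks 16 mm above the deck (x 25..84, |y| 14..41).
- chopper: White cordless food chopper fixed to the table, 262 x 108 mm, deck 40 mm above the table. Frame and fittings as on the charger. Clear lidded bowl (94 mm wide, centre x 134, top 127 mm above the table) on its far end. Sliding in takes 1-2 N at first, 3 N from x -15 on, 7-15 N while the catch lifts; pressing the pack down or askew adds drag (friction 0.2).
- charger_home (a point): Point on the charger's deck where the battery's origin is when home; axes as the charger. A sprung ejector at the stop pushes a released pack out to x -15..-25 mm (5 N at home, 2 N at -15). The pack can be lifted off only with its origin at x -44 or less: rails (12 mm high, about 1.8 mm play each side) span x -15..25, flared lead-ins (9 mm high) x -30..-15.
- chopper_home (a point): Point on the chopper's deck (40 mm above the table) where the battery's origin must come when home; axes as the chopper. Set the pack, nose first, on the flat landing in front (its origin at x -50 mm), then slide it along x between the rails. The catch drops in over the last 1.5 mm before the stop; then the pack may spring back by 2 mm.
- charger_pad (a point): Middle of the top of the orange press pad (20 x 22 mm) on the charger's catch: 72 mm beyond charger_home along x, 26.5 mm above the deck.
- charger_catch (a joint): Angle of the charger's orange rocker catch, rad: 0 at rest (holding), lets go at about 0.2, stop at 0.30. Pressing the pad down 5 mm with 3 to 7 N opens it; keep it down until the pack has sprung out.
- chopper_catch (a joint): Angle of the chopper's orange rocker catch, rad: 0 at rest, rises to about 0.17 as the pack's nose passes below it, then snaps back to 0 when it has clicked in.
- jam_jar: Bystander: jam jar with yellow lid, 71 mm wide, 110 mm high. Origin under its centre.
- salt_shaker: Bystander: glass salt shaker with grey top, 44 mm wide, 90 mm high. Origin under its centre.
- lime_a: Bystander: a green lime, 57 x 46 x 45 mm. Origin under its centre.
- balm_pot: Bystander: small pot with red lid, 58 mm wide, 50 mm high. Origin under its centre.

How it is judged (in metres and radians):
On the way, in this order (a step that is already met when the one before it is completed fails the run):
1. the charger's catch is pressed open and the pack has sprung loose along its rails (value of joint charger_catch above 0.12 rad and x of battery in the frame of charger_home below -0.008 m), for 0.05 s.
2. the pack has been taken right out of the charger (distance between battery and charger_home above 0.08 m), for 0.1 s.
3. the pack is between the chopper's rails, flat on its deck (x of battery in the frame of chopper_home between -0.033 and -0.008 m and y of battery in the frame of chopper_home between -0.003 and 0.003 m and z of battery in the frame of chopper_home between -0.002 and 0.002 m), for 0.05 s.
At the end, for the whole second after the job is handed in: The pack is fully home in the chopper (within 3.5 mm along the rails, 3 mm sideways, 2 mm in height, 0.06 rad of straight), held by the dropped catch (under 0.06 rad), at rest and let go (x of battery in the frame of chopper_home between -0.0035 and 0.002 m and y of battery in the frame of chopper_home between -0.003 and 0.003 m and z of battery in the frame of chopper_home between -0.002 and 0.002 m and angle between the x axis of battery and the x axis of chopper, either way round below 0.06 rad and value of joint chopper_catch below 0.06 rad and linear speed of battery below 0.01 m/s); the robot touches nothing.
It fails at once if the pack is jammed or forced between the chopper's rails: over 40 N (contact force between battery and chopper above 40 N and x of battery in the frame of chopper_home above -0.035 m).
It fails at once if the pack is knocked against the chopper with over 120 N (contact force between battery and chopper above 120 N).
It fails at once if the pack is torn or forced in the charger: over 60 N between them (contact force between battery and charger above 60 N).
It fails at once if the charger's catch is pressed with over 30 N (contact force between the fingers and charger above 30 N).
It fails at once if a bystander is disturbed (moved over 25 mm) (distance of any of jam_jar, salt_shaker, lime_a, balm_pot from where it was at the start of the episode above 0.025 m).
It also fails if it takes over 72 s, if anything falls off the work surface, if the arm or the gripper's body presses on something with over 40 N, if the wrist force passes 120 N, or if a joint passes its speed limit or range.

## Working session

There is one attempt and no reset: what is moved stays moved. The work goes in short steps, Python scripts to look and compute and a shell command to move; the robot and the scene stay as the last step left them, time stands still between calls to the robot, and variables do not carry over. Pictures are saved under pics/ and viewed, at most 10 in all, crops included, and the job is handed in when it is done.

```bash
ls; mkdir -p pics
python3 - <<'E'
from bench import status, eyes, r
import cv2, numpy as np
print(status.sense())
for n in("side","top"):
    s=eyes.snapshot(n); cv2.imwrite(f"pics/{n}0.png",s["img"][:,:,::-1])
    np.savez(f"{n}0.npz",**s); print(n,s["mtx"],s["k1"],s["R"],s["t"], -s["R"].T@s["t"])
E
```

```text
pics
{'time': 0.0, 'joint_pos': array([ 5.88191152e+01,  7.51523646e+00,  8.53314383e+01,  2.52461459e-04,
        8.72613944e+01, -4.89384300e+00]), 'qd': array([ 0.03141423,  0.03255988, -0.07239415,  0.05337472,  0.04294985,
       -0.00284855]), 'joint_efforts': array([-1.68563707e-03, -5.69366241e+01, -5.00563467e+01, -5.18010565e-04,
        1.43600022e-02,  7.51591301e-05]), 'tool_pos': array([265.41335742, 537.47382391, 230.22240579]), 'tcp_rot': array([-1.79892346e+02, -9.47058650e-03,  1.53712937e+02]), 'ft_force': array([-0.12578867,  0.33507247, -0.58378443]), 'wrist_torque': array([-0.0004163 ,  0.02732715, -0.0473754 ]), 'grip_force': 0.0, 'finger_gap': 85.70193361029021}
side [[455.60078603   0.         262.96887864]
 [  0.         455.60078603 190.18220294]
 [  0.           0.           1.        ]] -0.08712518392976833 [[ 0.85928107 -0.51147713  0.00521483]
 [-0.29453805 -0.5031074  -0.81248402]
 [ 0.41819061  0.69661617 -0.58296014]] [-562.1415032   259.47877644 1078.12588562] [ 108.60179661 -908.01675755  842.25824309]
top [[449.87939286   0.         255.51920275]
 [  0.         449.87939286 191.38384339]
 [  0.           0.           1.        ]] -0.17513461347753176 [[-0.08064558 -0.99673352 -0.00431135]
 [-0.97666412  0.07988411 -0.19936329]
 [ 0.19905648 -0.01186703 -0.97991617]] [  39.9384162   663.11783004 1247.59700424] [ 402.52197941    1.64065023 1354.91401312]
```

View pics/side0.png

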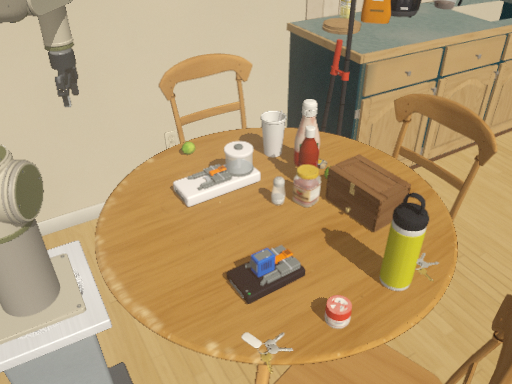

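View pics/top0.png

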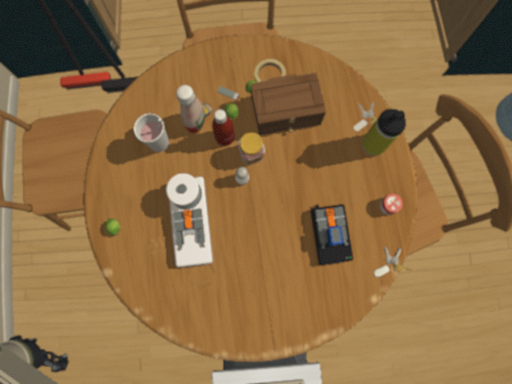

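The side view shows the charger at about (266,272) with the blue pack at (263,262), and the chopper at (217,181) with its bowl at (239,158). In the top view the charger is at (332,235) and the chopper at (190,222). Both slide-in directions point up the top image, which is +x.

```bash
cat > h.py <<'E'
import numpy as np, cv2
def ray(s,uv):
    K,k,R,t=s["mtx"],float(s["k1"]),s["R"],s["t"]
    p=cv2.undistortPoints(np.array(uv,float).reshape(-1,1,2),K,np.array([k,0,0,0.])).reshape(-1,2)
    d=np.c_[p,np.ones(len(p))]@R; return -R.T@t,d
def plane(s,uv,z):
    c,d=ray(s,uv); return c+d*((z-c[2])/d[:,2])[:,None]
def proj(s,X):
    return cv2.projectPoints(np.array(X,float).reshape(-1,1,3),cv2.Rodrigues(s["R"])[0],s["t"],s["mtx"],np.array([float(s["k1"]),0,0,0]))[0].reshape(-1,2)
def tri(s1,a,s2,b):
    c1,d1=ray(s1,a);c2,d2=ray(s2,b);o=[]
    for x,y in zip(d1,d2):
        l=np.linalg.lstsq(np.c_[x,-y],c2-c1,rcond=None)[0]
        p,q=c1+x*l[0],c2+y*l[1]; o.append(np.r_[(p+q)/2,np.linalg.norm(p-q)])
    return np.array(o)
def load(n): return dict(np.load(n+".npz"))
E
python3 - <<'E'
from h import *
S,T=load("side0"),load("top0")
def crop(s,x,y,w,h,k): return cv2.resize(s["img"][y:y+h,x:x+w,::-1],None,fx=k,fy=k,interpolation=cv2.INTER_CUBIC)
a=crop(T,300,195,66,75,6);b=crop(T,155,165,66,110,5)
def pad(a,h,w): return cv2.copyMakeBorder(a,0,h-a.shape[0],0,w-a.shape[1],cv2.BORDER_CONSTANT)
cv2.imwrite("pics/tc.png",np.hstack([pad(a,550,400),pad(b,550,330)]))
a=crop(S,220,240,90,62,4);b=crop(S,168,135,100,70,4)
cv2.imwrite("pics/sc.png",np.hstack([pad(a,290,380),pad(b,290,400)]))
for n,s in(("S",S),("T",T)):
    hsv=cv2.cvtColor(s["img"],cv2.COLOR_RGB2HSV)
    for c,lo,hi in(("blue",(108,130,60),(128,255,255)),("orange",(5,225,170),(14,255,255)),("white",(0,0,200),(180,40,255)),("black",(0,0,0),(180,255,45))):
        m=cv2.inRange(hsv,lo,hi); k,l,st,ce=cv2.connectedComponentsWithStats(m)
        for i in range(1,k):
            if st[i,4]>25: print(n,c,st[i],ce[i].round(1))
E
```

```text
S blue [252 254  23  23 246] [264.6 265.1]
S white [304  99  13  18 162] [310.7 106.8]
S white [261 111  25  46 565] [274.4 130. ]
S white [306 125  10  13  95] [310.8 130.7]
S white [224 141  29  27 408] [239.5 151.5]
S white [ 174  168   86   38 1223] [212.7 186.9]
S white [  9 179   3  15  28] [  9.9 186.2]
S white [277 178   7   7  41] [280.  181.1]
S white [311 187   9  13  71] [314.7 192.9]
S white [274 188  10  16  82] [279.4 196.2]
S white [ 37 202  68  31 713] [ 70.  217.7]
S white [408 229  17   7  71] [415.5 232.7]
S white [   0  241  111  131 4176] [ 61.1 317.6]
S white [335 298  12   6  45] [340.5 300.5]
S white [335 320  14   6  42] [342.1 323.1]
S white [242 333  19  15 156] [251.2 340. ]
S white [271 349  22   4  33] [281.4 350.2]
S black [403 203  18  12  46] [412.2 208.5]
T blue [327 228  16  18  83] [332.8 238.4]
T white [180  86  13  12 120] [185.8  91.6]
T white [216 111   9   8  59] [220.1 114.4]
T white [355 121  11   9  41] [359.8 125. ]
T white [ 167  174   45   92 1704] [191.2 219.8]
T white [375 267  13   9  69] [381.  270.9]
T white [ 213  365  108   19 1374] [270.3 375.3]
T black [   0    0  125   82 7359] [51.2 37.2]
T black [ 445    0   67   74 3032] [487.6  44.4]
T black [103  81  24  11 134] [113.9  86.6]
T black [378 110  26  26 518] [390.9 122.3]
T black [311 209  40  55 638] [328.8 247.8]
T black [ 20 340  28  27 257] [ 35.9 352.5]
T black [ 57 358  10  12  64] [ 61.8 362.4]
```

View pics/tc.png

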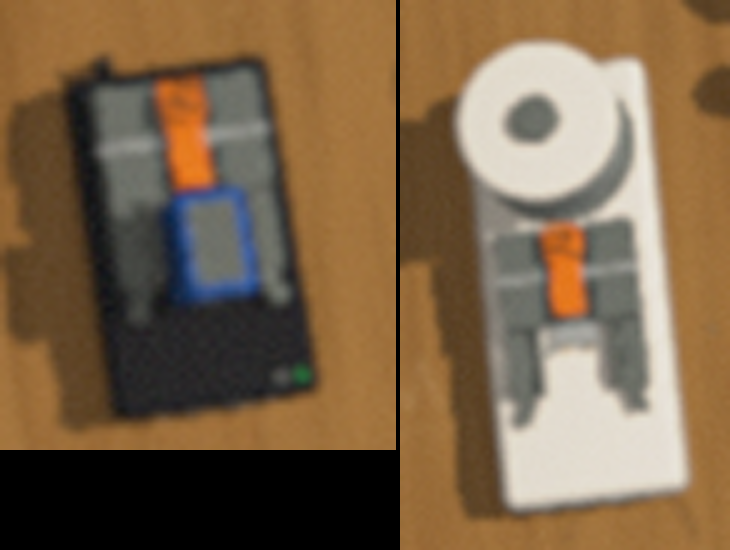

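View pics/sc.png

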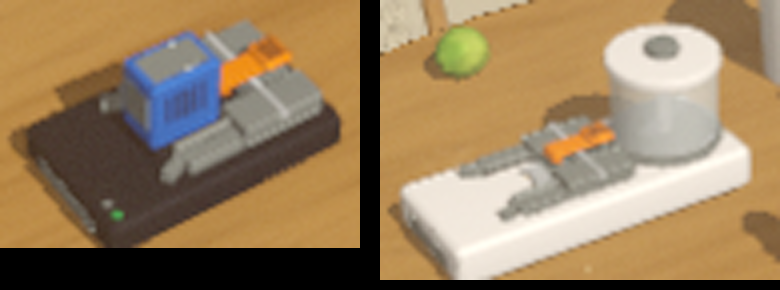

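The crops show clear deck corners, rails and orange catches on both fixtures. In tc.png the charger deck corners are at about (118,413), (316,383) and (263,62), and the chopper deck corners at (510,505), (687,487) and (640,62). I'll refine these from masks.

```bash
cat > m.py <<'E'
from h import *
S,T=load("side0"),load("top0")
def comp(s,lo,hi,box):
    x,y,w,h=box; hsv=cv2.cvtColor(s["img"],cv2.COLOR_RGB2HSV); m=np.zeros(hsv.shape[:2],np.uint8)
    m[y:y+h,x:x+w]=cv2.inRange(hsv,lo,hi)[y:y+h,x:x+w]
    k,l,st,ce=cv2.connectedComponentsWithStats(m); i=1+np.argmax(st[1:,4]); v,u=np.nonzero(l==i)
    return np.c_[u,v].astype(float),ce[i]
O=((3,190,120),(16,255,255)); B=((105,110,40),(130,255,255)); 
W=((0,0,140),(180,70,255)); K=((0,0,0),(180,255,60))
def axis(P):
    c=P.mean(0); d=np.linalg.svd(P-c)[2][0]; d=d*np.sign(d[0]); return c,np.degrees(np.arctan2(d[1],d[0]))
for n,bt,bs in(("charger",(300,195,66,75),(220,240,90,62)),("chopper",(155,205,66,30),(168,135,100,70))):
    pt,ct=comp(T,*O,bt); ps,cs=comp(S,*O,bs)
    print(n,"orange",len(pt),len(ps),"centroid tri",tri(T,[ct],S,[cs]).round(1),"axis top@z",axis(plane(T,pt,50)[:,:2]),axis(plane(S,ps,50)[:,:2]))
pt,ct=comp(T,*B,(300,195,66,75));ps,cs=comp(S,*B,(220,240,90,62))
for c,z,k,off,pts in(("charger T",30,6,(300,195),[(118,413),(316,383),(263,62)]),("chopper T",40,5,(155,165),[(110,505),(287,487),(240,62)])):
    uv=(np.array(pts)+.5)/k-.5+off; print(c,plane(T,uv,z).round(1).tolist())
for c,z,off,pts in(("charger S",30,(220,240),[(103,225),(32,130),(338,122)]),("chopper S",40,(168,135),[(460-380,252),(403-380,190),(748-380,152)])):
    uv=(np.array(pts)+.5)/4-.5+off; print(c,plane(S,uv,z).round(1).tolist())
def q(T,off,k,p): return (np.array([p])+.5)/k-.5+off
A=lambda p:q(T,(300,195),6,p); C=lambda p:q(S,(220,240),4,p)
A2=lambda p:q(T,(155,165),5,p); C2=lambda p:q(S,(168,135),4,p)
print("blk front-l/r corner of deck tri",tri(T,A((118,413)),S,C((32,130))).round(1),tri(T,A((316,383)),S,C((103,225))).round(1))
print("pack label centre",tri(T,A((218,241)),S,C((171,63))).round(1))
print("chop deck tri",tri(T,A2((110,505)),S,C2((23,190))).round(1),tri(T,A2((287,487)),S,C2((80,252))).round(1),)
# edge fits: white body outline, right edge & front edge in top view
E
python3 m.py
```

```text
charger orange 98 53 centroid tri [[ 578.6 -228.3   58.1   10. ]] axis top@z (array([ 575.10396632, -227.51217107]), np.float64(2.1934197903342327)) (array([ 588.60556187, -222.42179783]), np.float64(0.011135600938894093))
chopper orange 93 26 centroid tri [[596.9 192.2  58.5  10.6]] axis top@z (array([603.24043712, 191.6598922 ]), np.float64(0.782187453518675)) (array([596.82299241, 205.19642669]), np.float64(11.33652343738061))
charger T [[441.6, -183.3, 30.0], [447.3, -282.5, 30.0], [608.8, -274.3, 30.0]]
chopper T [[468.2, 233.0, 40.0], [471.0, 128.8, 40.0], [726.7, 141.0, 40.0]]
charger S [[441.0, -278.1, 30.0], [440.4, -189.6, 30.0], [605.9, -279.2, 30.0]]
chopper S [[472.6, 130.8, 40.0], [466.2, 227.9, 40.0], [724.1, 138.7, 40.0]]
blk front-l/r corner of deck tri [[ 442.3 -184.3   24.1    1. ]] [[ 443.8 -280.7   32.1    7.4]]
pack label centre [[ 515.6 -231.1   84.7    1.9]]
chop deck tri [[4.682e+02 2.338e+02 3.580e+01 4.000e-01]] [[471.3 128.5  41.9   0.9]]
```

```bash
cat > e.py <<'E'
from h import *
def edge(s,a,b,z,ch,rng=12,n=40):
    """edge line in plane z near world segment a-b: sample normals in the plane, steepest gradient"""
    a,b=np.array(a,float),np.array(b,float); d=(b-a)/np.linalg.norm(b-a); nn=np.array([-d[1],d[0]])
    w=np.arange(-rng,rng+.01,.5); t=np.linspace(.1,.9,n)
    P=a+t[:,None,None]*(b-a)+w[None,:,None]*nn
    uv=proj(s,np.c_[P.reshape(-1,2),np.full(P.size//2,z)]).astype(np.float32)
    g=cv2.remap(ch.astype(np.float32),uv[:,0],uv[:,1],cv2.INTER_CUBIC).reshape(n,len(w))
    g=cv2.GaussianBlur(g,(1,1),0) if 0 else g
    G=np.abs(np.gradient(cv2.GaussianBlur(g,(9,1),2),axis=1)); i=G.argmax(1)
    Q=a+t[:,None]*(b-a)+w[i][:,None]*nn
    vx,vy,x,y=cv2.fitLine(Q.astype(np.float32),cv2.DIST_HUBER,0,.01,.01).ravel()
    if vx*d[0]+vy*d[1]<0: vx,vy=-vx,-vy
    res=np.median(np.abs((Q-[x,y])@[-vy,vx]))
    return np.degrees(np.arctan2(vy,vx)),np.array([x,y]),res
E
python3 - <<'E'
from e import *
S,T=load("side0"),load("top0")
def box(x0,y0,yaw,xa,xb,hw):
    c,s_=np.cos(np.radians(yaw)),np.sin(np.radians(yaw)); f=lambda x,y:(x0+c*x-s_*y,y0+s_*x+c*y)
    return {"right":(f(xa,-hw),f(xb,-hw)),"left":(f(xa,hw),f(xb,hw)),"front":(f(xa,-hw),f(xa,hw))}
for n,p,xb,hw,z in(("charger",(520,-230,2.7),94,52,30),("chopper",(547,185,2.7),184,54,40)):
    for v,s in(("T",T),("S",S)):
        hsv=cv2.cvtColor(s["img"],cv2.COLOR_RGB2HSV)
        ch=hsv[:,:,2] if n=="charger" else hsv[:,:,1]
        for k,(a,b) in box(*p,-78,xb,hw).items():
            an,c,r=edge(s,a,b,z,ch); print(n,v,k,round(float(an)- (90 if k=="front" else 0),2),c.round(1),round(float(r),2))
E
```

```text
charger T right 2.6 [ 532.5 -279.5] 0.39
charger T left 2.83 [ 509.6 -177. ] 0.51
charger T front 4.1 [ 439.3 -233.3] 0.5
charger S right 6.47 [ 536.5 -272.7] 1.74
charger S left 8.06 [ 514.5 -176.7] 3.25
charger S front 5.6 [ 435.7 -232.7] 0.9
chopper T right 2.55 [597.2 131. ] 0.17
chopper T left 2.84 [602.6 245.4] 0.54
chopper T front 3.19 [464.9 171.1] 0.21
chopper S right 2.56 [602.8 132.4] 0.33
chopper S left 2.79 [604.9 242.6] 1.89
chopper S front 1.41 [459.6 178.3] 0.3
```

```bash
cat > g.py <<'E'
import sys,numpy as np
from bench import status
from scipy.spatial.transform import Rotation as Ro
def go(p,yaw):
    s=status.sense(); R=Ro.from_euler("xyz",s["tcp_rot"],degrees=True)
    d=R.inv().apply(np.array(p)-s["tool_pos"])/10; w=(R.inv()*Ro.from_euler("xyz",[180,0,yaw],degrees=True)).as_rotvec()
    print("t",round(s["time"],2),"pos",s["tool_pos"].round(1),s["tcp_rot"].round(2),"F",s["ft_force"].round(1),"gap",round(s["finger_gap"],1),"| shift cm",d.round(2),"turn",w.round(3))
if __name__=="__main__": a=list(map(float,sys.argv[1:])); go(a[:3],a[3])
E
python3 g.py 589.4 -226 200 182.7
```

```text
t 0.1 pos [265.5 537.5 230.3] [-1.7990e+02 -1.0000e-02  1.5371e+02] F [-0.3 -0.2 -0.4] gap 85.5 | shift cm [-62.86 -54.11   3.12] turn [-0.002 -0.001 -0.506]
```

```bash
python3 -m handwheel '{"series": [[[-62.9,-54.1,3,0,0,-0.506,0],[-62.9,-54.1,3,0,0,-0.506,0],[-62.9,-54.1,3,0,0,-0.506,0],[-62.9,-54.1,3,0,0,-0.506,0],[-62.9,-54.1,3,0,0,-0.506,0],[-62.9,-54.1,3,0,0,-0.506,0],[-62.9,-54.1,3,0,0,-0.506,0],[-62.9,-54.1,3,0,0,-0.506,0],[-62.9,-54.1,3,0,0,-0.506,0],[-62.9,-54.1,3,0,0,-0.506,0],[-62.9,-54.1,3,0,0,-0.506,0],[-62.9,-54.1,3,0,0,-0.506,0]]]}' 20; python3 g.py 589.4 -226 150 182.7
```

```text
time: 1.6
tool_pos: [557.6, -150.4, 203.9]
tcp_rot: [180.0, -0.0, -177.3]
ft_force: [0.9, 0.3, 0.8]
finger_gap: 0.1
grip_force: 0.0
t 1.6 pos [ 557.6 -150.4  203.9] [ 1.7998e+02 -1.0000e-02 -1.7731e+02] F [0.9 0.3 0.8] gap 0.1 | shift cm [-2.82 -7.7   5.39] turn [ 0. -0. -0.]
```

```bash
python3 -m handwheel '{"series": [[[-2.8,-7.7,5.4,0,0,0,0],[-2.8,-7.7,5.4,0,0,0,0],[-2.8,-7.7,12.4,0,0,0,0],[-2.8,-7.7,12.4,0,0,0,0],[-2.8,-7.7,12.4,0,0,0,0],[-2.8,-7.7,12.4,0,0,0,0]]]}'
python3 - <<'E'
from h import *
from bench import eyes
import g
g.go([589.4,-226,62],182.7)
o=[]
for n,(x,y,w,h) in(("top",(290,180,80,80)),("side",(235,215,80,80))):
    s=eyes.snapshot(n); np.savez(n+"1.npz",**s); o.append(cv2.resize(s["img"][y:y+h,x:x+w,::-1],None,fx=5,fy=5,interpolation=cv2.INTER_CUBIC))
    print(n,proj(s,[[589.4,-226,80]]))
cv2.imwrite("pics/p1.png",np.hstack(o))
E
```

```text
time: 2.35
tool_pos: [590.7, -224.4, 83.6]
tcp_rot: [-179.9, 0.2, -177.3]
ft_force: [-0.8, -0.6, 0.5]
finger_gap: 0.0
grip_force: 0.0
t 2.35 pos [ 590.7 -224.4   83.6] [-179.88    0.23 -177.26] F [-0.8 -0.6  0.5] gap 0.0 | shift cm [ 0.15 -0.14  2.16] turn [-0.002  0.004  0.001]
top [[330.95536867 209.94382031]]
side [[287.46146241 244.8194229 ]]
```

View pics/p1.png

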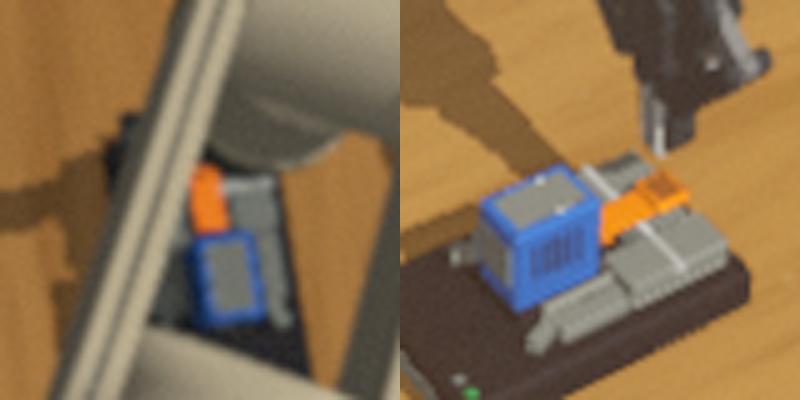

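The side view shows the fingertip right over the orange pad: tip at about (288,245), pad at (288,252). I'll press down gently.

```bash
python3 -m handwheel '{"series": [[[0,0,1,0,0,0,0],[0,0,1.7,0,0,0,0],[0,0,2,0,0,0,0],[0,0,2.2,0,0,0,0],[0,0,2.2,0,0,0,0]]]}'; python3 -m handwheel '{"series": [[[0,0,0.1,0,0,0,0],[0,0,0.2,0,0,0,0],[0,0,0.3,0,0,0,0],[0,0,0.3,0,0,0,0]]]}'
```

```text
time: 3.08
tool_pos: [588.8, -224.0, 58.1]
tcp_rot: [180.0, -0.0, -177.3]
ft_force: [0.7, 0.4, -1.0]
finger_gap: 0.0
grip_force: 0.0
time: 3.58
tool_pos: [589.5, -224.2, 56.2]
tcp_rot: [-180.0, 0.1, -177.3]
ft_force: [-0.7, 1.1, 4.1]
finger_gap: 0.3
grip_force: 2.3
```

```bash
python3 -m handwheel '{"series": [[[0,0,0.1,0,0,0,0],[0,0,0.2,0,0,0,0],[0,0,0.3,0,0,0,0],[0,0,0.35,0,0,0,0],[0,0,0.4,0,0,0,0],[0,0,0.4,0,0,0,0]]]}';python3 -m handwheel '{"series": [[[0,0,0.05,0,0,0,0],[0,0,0.1,0,0,0,0],[0,0,0.1,0,0,0,0],[0,0,0.1,0,0,0,0]]]}'
python3 - <<'E'
from h import *
from bench import eyes
s=eyes.snapshot("side"); np.savez("side2.npz",**s)
cv2.imwrite("pics/p2.png",cv2.resize(s["img"][215:300,215:315,::-1],None,fx=5,fy=5,interpolation=cv2.INTER_CUBIC))
E
```

```text
time: 4.32
tool_pos: [591.5, -224.2, 53.6]
tcp_rot: [-179.9, 0.3, -177.3]
ft_force: [5.3, 2.6, 7.0]
finger_gap: -0.2
grip_force: 4.5
time: 4.82
tool_pos: [592.0, -224.2, 52.9]
tcp_rot: [-179.9, 0.4, -177.3]
ft_force: [5.0, 2.9, 8.7]
finger_gap: -0.2
grip_force: 5.0
```

View pics/p2.png

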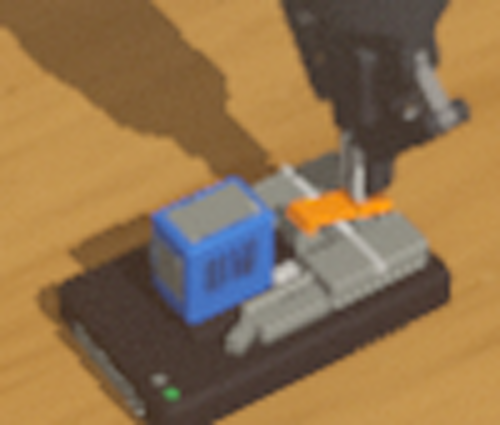

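The pack has sprung clear: the orange catch is tilted and a gap is visible in front of the nose at about (285,270) in the crop. I'll hold briefly, then lift and measure.

```bash
python3 -m handwheel '{"series": [[[0,0,0,0,0,0,0],[0,0,0,0,0,0,0],[0,0,-3,0,0,0,0],[0,0,-9,0,0,0,0.6],[0,0,-10,0,0,0,0.9],[0,0,-10,0,0,0,0.9]]]}'
python3 - <<'E'
from h import *
from bench import eyes
import g
S0,S1=load("side0"),eyes.snapshot("side"); T0,T1=load("top0"),eyes.snapshot("top"); np.savez("side3.npz",**S1);np.savez("top3.npz",**T1)
for a,b,box,n in((S0,S1,(215,235,100,65),"S"),(T0,T1,(300,195,66,75),"T")):
    x,y,w,h=box; c=[]
    for s in(a,b):
        m=cv2.inRange(cv2.cvtColor(s["img"][y:y+h,x:x+w],cv2.COLOR_RGB2HSV),(105,110,40),(130,255,255)); hull=cv2.convexHull(cv2.findNonZero(m)); M=cv2.moments(hull)
        c.append([M["m10"]/M["m00"]+x,M["m01"]/M["m00"]+y]); print(n,cv2.boundingRect(hull),M["m00"])
    p=plane(S0 if n=="S" else T0,c,65); print(n,p.round(1),(p[1]-p[0]).round(1))
g.go([497,-229.7,150],182.7)
E
```

```text
time: 5.62
tool_pos: [589.5, -224.4, 151.3]
tcp_rot: [-179.9, 0.1, -177.3]
ft_force: [0.5, -0.1, -0.3]
finger_gap: 54.5
grip_force: 0.0
S (37, 15, 23, 27) 416.5
S (31, 22, 24, 23) 389.0
S [[ 515.3 -235.7   65. ]
 [ 497.3 -239.3   65. ]] [-18.   -3.7   0. ]
T (27, 31, 16, 20) 248.5
T (28, 36, 17, 20) 261.5
T [[ 515.3 -230.8   65. ]
 [ 501.1 -232.3   65. ]] [-14.2  -1.5   0. ]
t 5.72 pos [ 587.9 -223.6  148.3] [ 1.7992e+02 -1.4000e-01 -1.7730e+02] F [ 0.8  0.9 -1.5] gap 68.6 | shift cm [ 9.11 -0.18 -0.15] turn [ 0.001 -0.003  0.   ]
```

```bash
python3 -m handwheel '{"series": [[[8.9,-0.2,0,0,0,0,1],[8.9,-0.2,0,0,0,0,1],[8.9,-0.2,3,0,0,0,1],[8.9,-0.2,7,0,0,0,1],[8.9,-0.2,9,0,0,0,1],[8.9,-0.2,10.2,0,0,0,1],[8.9,-0.2,10.2,0,0,0,1],[8.9,-0.2,10.2,0,0,0,1]]]}' 20; python3 g.py 499 -230 47 182.7
```

```text
time: 6.72
tool_pos: [500.6, -230.5, 49.0]
tcp_rot: [-180.0, 0.0, -177.3]
ft_force: [0.3, 0.3, 0.2]
finger_gap: 85.5
grip_force: 0.0
t 6.72 pos [ 500.6 -230.5   49. ] [-1.7997e+02  5.0000e-02 -1.7729e+02] F [0.3 0.3 0.2] gap 85.5 | shift cm [0.16 0.06 0.2 ] turn [-0.001  0.001  0.   ]
```

Close gently at 20 N.

```bash
python3 -m handwheel '{"series": [[[0.1,0,0.1,0,0,0,0.6],[0.1,0,0.1,0,0,0,0.5],[0.1,0,0.1,0,0,0,0.45],[0.1,0,0.1,0,0,0,0.4],[0.1,0,0.1,0,0,0,0.38],[0.1,0,0.1,0,0,0,0.36],[0.1,0,0.1,0,0,0,0.34],[0.1,0,0.1,0,0,0,0.3],[0.1,0,0.1,0,0,0,0.3]]]}' 20; python3 g.py 499 -230 47 182.7
```

```text
time: 7.85
tool_pos: [499.3, -230.3, 47.6]
tcp_rot: [-180.0, 0.0, -177.3]
ft_force: [0.0, 1.6, 5.0]
finger_gap: 33.6
grip_force: 21.3
t 7.85 pos [ 499.3 -230.3   47.6] [-1.800e+02  2.000e-02 -1.773e+02] F [0.  1.6 5. ] gap 33.6 | shift cm [0.03 0.03 0.06] turn [-0.  0.  0.]
```

```bash
python3 -m handwheel '{"series": [[[0,0,0,0,0,0,0],[0,0,0,0,0,0,0],[0.3,0,0,0,0,0,0],[0.8,0,0,0,0,0,0],[1.3,0,0,0,0,0,0],[1.3,0,0,0,0,0,0]]]}' 45; python3 g.py 450 -230 47 182.7
```

```text
time: 8.6
tool_pos: [485.6, -231.2, 47.6]
tcp_rot: [-180.0, -0.0, -177.3]
ft_force: [-0.8, -0.2, 6.0]
finger_gap: 33.2
grip_force: 45.9
t 8.6 pos [ 485.6 -231.2   47.6] [-179.98   -0.   -177.31] F [-0.8 -0.2  6. ] gap 33.2 | shift cm [3.55 0.28 0.06] turn [-0. -0. -0.]
```

```bash
python3 -m handwheel '{"series": [[[1,0,0,0,0,0,0],[2,0,0,0,0,0,0],[3,0,0,0,0,0,0],[3.8,0,0,0,0,0,0],[3.8,0,0,0,0,0,0],[3.8,0,-0.5,0,0,0,0],[3.8,0,-1.5,0,0,0,0],[3.8,0,-4,0,0,0,0],[3.8,0,-9,0,0,0,0],[3.8,0,-12,0,0,0,0],[3.8,0,-12,0,0,0,0]]]}'
python3 - <<'E'
from h import *
from bench import eyes
import g
g.go([450,-233,167],182.7)
for n in("side","top"): s=eyes.snapshot(n); np.savez(n+"4.npz",**s); cv2.imwrite(f"pics/{n}4.png",s["img"][:,:,::-1])
E
```

```text
time: 9.98
tool_pos: [449.6, -233.7, 170.4]
tcp_rot: [-179.8, 0.2, -177.3]
ft_force: [-0.5, 0.0, -3.7]
finger_gap: 33.6
grip_force: 45.3
t 9.97 pos [ 449.6 -233.7  170.4] [-179.82    0.24 -177.29] F [-0.5  0.  -3.7] gap 33.6 | shift cm [-0.04  0.07  0.34] turn [-0.003  0.004  0.   ]
```

View pics/side4.png

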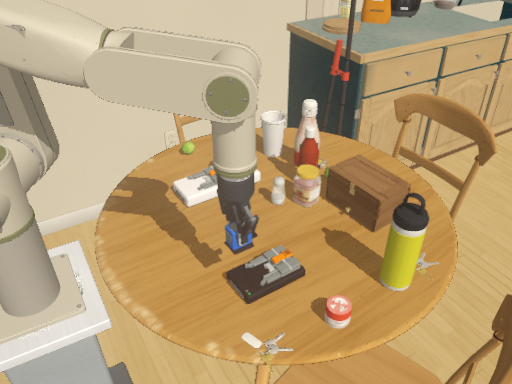

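The side view shows the pack held level above the charger front at about (240,237), with the charger empty. Next I'll measure the chopper rails' midline in the first pictures.

Run:
```python
from e import *
S,T=load("side0"),load("top0")
yaw=np.radians(2.7)
def P(x0,y0,x,y): return (x0+np.cos(yaw)*x-np.sin(yaw)*y, y0+np.sin(yaw)*x+np.cos(yaw)*y)
x0,y0=542,187.5
# profiles across y in T
w=np.arange(-66,67,3.)
for v,s in(("T",T),("S",S)):
  for z,xl in((52,(-10,0,10)),(56,(30,40,60)),):
    g=[]
    for x in xl:
        X=np.array([P(x0,y0,x,y)+(z,) for y in w]); uv=proj(s,X).astype(np.float32)
        g.append(cv2.remap(s["img"][:,:,:].astype(np.float32),uv[:,0],uv[:,1],cv2.INTER_LINEAR).reshape(-1,3))
    g=np.mean(g,0); print(v,z,"min-rgb",list(zip(w.astype(int).tolist(),g[:,2].astype(int).tolist())))
  for nm,z,xa,xb,y in(("cheekL",56,28,80,41),("cheekR",56,28,80,-41),("orL",60,35,80,9),("orR",60,35,80,-9)):
    a=edge(s,P(x0,y0,xa,y),P(x0,y0,xb,y),z,s["img"][:,:,2],rng=8); c=a[1]; d=(c-[x0,y0])
    print(v,nm,round(float(a[0]),2),"local y",round(float(-np.sin(yaw)*d[0]+np.cos(yaw)*d[1]),2),a[2].round(2))
# x profile along midline
xs=np.arange(-90,100,4.)
for z in(40,62):
    uv=proj(T,np.array([P(x0,y0,x,2)+(z,) for x in xs])).astype(np.float32)
    print(z,list(zip(xs.astype(int).tolist(),cv2.remap(T["img"][:,:,2],uv[:,0],uv[:,1],cv2.INTER_LINEAR).ravel().tolist())))
```

```text
T 52 min-rgb [(-66, 61), (-63, 69), (-60, 104), (-57, 160), (-54, 200), (-51, 215), (-48, 211), (-45, 194), (-42, 158), (-39, 119), (-36, 103), (-33, 100), (-30, 99), (-27, 96), (-24, 96), (-21, 102), (-18, 117), (-15, 141), (-12, 171), (-9, 194), (-6, 200), (-3, 202), (0, 204), (3, 203), (6, 202), (9, 203), (12, 201), (15, 191), (18, 166), (21, 125), (24, 97), (27, 95), (30, 101), (33, 104), (36, 104), (39, 110), (42, 123), (45, 130), (48, 118), (51, 86), (54, 52), (57, 36), (60, 37), (63, 37), (66, 39)]
T 56 min-rgb [(-66, 60), (-63, 70), (-60, 114), (-57, 170), (-54, 207), (-51, 216), (-48, 209), (-45, 190), (-42, 152), (-39, 119), (-36, 108), (-33, 107), (-30, 107), (-27, 107), (-24, 106), (-21, 107), (-18, 105), (-15, 98), (-12, 90), (-9, 82), (-6, 69), (-3, 55), (0, 54), (3, 53), (6, 55), (9, 66), (12, 79), (15, 97), (18, 108), (21, 108), (24, 107), (27, 107), (30, 107), (33, 108), (36, 110), (39, 114), (42, 118), (45, 116), (48, 99), (51, 71), (54, 47), (57, 38), (60, 36), (63, 36), (66, 37)]
T cheekL 2.07 local y 47.2 0.19
T cheekR 2.88 local y -42.5 0.44
T orL 2.04 local y 1
[... 1552 characters left out ...]
, (34, 81), (38, 45), (42, 29), (46, 32), (50, 32), (54, 29), (58, 27), (62, 31), (66, 29), (70, 27), (74, 31), (78, 31), (82, 37), (86, 46), (90, 75), (94, 91), (98, 87)]
62 [(-90, 61), (-86, 60), (-82, 53), (-78, 94), (-74, 159), (-70, 198), (-66, 208), (-62, 209), (-58, 207), (-54, 208), (-50, 207), (-46, 207), (-42, 208), (-38, 207), (-34, 207), (-30, 208), (-26, 207), (-22, 207), (-18, 207), (-14, 207), (-10, 206), (-6, 206), (-2, 206), (2, 206), (6, 206), (10, 187), (14, 155), (18, 154), (22, 160), (26, 137), (30, 89), (34, 44), (38, 31), (42, 30), (46, 31), (50, 29), (54, 31), (58, 32), (62, 30), (66, 29), (70, 33), (74, 33), (78, 31), (82, 50), (86, 77), (90, 84), (94, 81), (98, 92)]
```

```bash
python3 g.py 486.6 185.3 130 182.7
```

```text
t 10.07 pos [ 447.6 -232.4  166.5] [ 1.7997e+02 -5.0000e-02 -1.7730e+02] F [-0.7  0.4 -3.2] gap 33.5 | shift cm [-5.86 41.54  3.67] turn [ 0.001 -0.001  0.   ]
```

```bash
python3 -m handwheel '{"series": [[[-0.8,5,0,0,0,0,0],[-1.4,10,0,0,0,0,0],[-2.1,15,0,0,0,0,0],[-2.8,20,0,0,0,0,0],[-3.5,25,0,0,0,0,0],[-4.2,30,0,0,0,0,0],[-4.9,35,0,0,0,0,0],[-5.4,39,1,0,0,0,0],[-5.86,41.5,3.6,0,0,0,0],[-5.86,41.5,3.6,0,0,0,0],[-5.86,41.5,3.6,0,0,0,0],[-5.86,41.5,3.6,0,0,0,0]]]}' ; python3 g.py 486.6 185.3 68 182.7
```

```text
time: 11.58
tool_pos: [487.4, 183.8, 131.6]
tcp_rot: [-180.0, 0.0, -177.4]
ft_force: [0.3, 0.2, -2.4]
finger_gap: 33.8
grip_force: 45.8
t 11.57 pos [487.4 183.8 131.6] [-1.7999e+02  2.0000e-02 -1.7735e+02] F [ 0.3  0.2 -2.4] gap 33.8 | shift cm [0.07 0.15 6.36] turn [-0.     0.    -0.001]
```

Descend to about 8 mm above the landing and look.

```bash
python3 -m handwheel '{"series": [[[0.1,0.1,2,0,0,0,0],[0.1,0.1,4,0,0,0,0],[0.1,0.1,5.5,0,0,0,0],[0.1,0.1,6.3,0,0,0,0],[0.1,0.1,6.3,0,0,0,0],[0.1,0.1,6.3,0,0,0,0]]]}'
python3 - <<'E'
from h import *
from bench import eyes
import g
g.go([486.6,185.3,58],182.7)
o=[]
for n,(x,y,w,h) in(("top",(155,180,70,90)),("side",(165,140,90,90))):
    s=eyes.snapshot(n); np.savez(n+"5.npz",**s); o.append(cv2.resize(s["img"][y:y+h,x:x+w,::-1],None,fx=5,fy=5,interpolation=cv2.INTER_CUBIC))
cv2.imwrite("pics/p5.png",np.hstack(o))
E
```

```text
time: 12.32
tool_pos: [486.7, 185.7, 69.1]
tcp_rot: [180.0, 0.1, -177.3]
ft_force: [-0.1, 0.6, -2.6]
finger_gap: 33.7
grip_force: 46.0
t 12.32 pos [486.7 185.7  69.1] [ 1.7998e+02  7.0000e-02 -1.7730e+02] F [-0.1  0.6 -2.6] gap 33.7 | shift cm [ 0.01 -0.04  1.11] turn [ 0.     0.001 -0.   ]
```

View pics/p5.png

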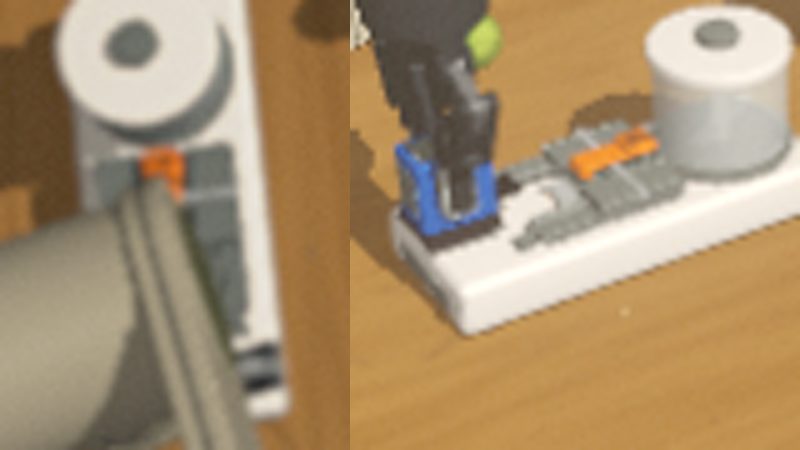

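The pack hangs over the landing in front of the rails, with its lower edge at (440,235) and the rails beginning at (520,240) in the crop. I'll lower until I feel the deck.

```bash
python3 -m handwheel '{"series": [[[0,0,0.4,0,0,0,0],[0,0,0.8,0,0,0,0],[0,0,0.95,0,0,0,0],[0,0,1.0,0,0,0,0],[0,0,1.0,0,0,0,0]]]}' ; python3 -m handwheel '{"series": [[[0,0,0.05,0,0,0,0],[0,0,0.1,0,0,0,0],[0,0,0.1,0,0,0,0]]]}'
```

```text
time: 13.05
tool_pos: [486.0, 185.6, 58.3]
tcp_rot: [-180.0, -0.0, -177.3]
ft_force: [0.1, -0.4, -3.2]
finger_gap: 33.7
grip_force: 46.0
time: 13.42
tool_pos: [486.2, 185.6, 57.6]
tcp_rot: [180.0, 0.0, -177.3]
ft_force: [-0.6, 0.6, 0.7]
finger_gap: 33.3
grip_force: 46.3
```

```bash
python3 -m handwheel '{"series": [[[-0.3,0,0,0,0,0,0],[-0.6,0,0,0,0,0,0],[-0.9,0,0,0,0,0,0],[-1.2,0,0,0,0,0,0],[-1.2,0,0,0,0,0,0]]]}' ; python3 -m handwheel '{"series": [[[-0.2,0,0,0,0,0,0],[-0.4,0,0,0,0,0,0],[-0.6,0,0,0,0,0,0],[-0.6,0,0,0,0,0,0]]]}'
```

```text
time: 14.05
tool_pos: [498.8, 186.2, 57.6]
tcp_rot: [180.0, 0.1, -177.3]
ft_force: [0.8, 0.3, 1.5]
finger_gap: 33.6
grip_force: 46.8
time: 14.55
tool_pos: [504.3, 186.5, 57.6]
tcp_rot: [180.0, 0.0, -177.3]
ft_force: [-2.0, 0.1, 4.7]
finger_gap: 33.5
grip_force: 46.9
```

```bash
python3 -m handwheel '{"series": [[[-0.2,0,-0.03,0,0,0,0],[-0.4,0,-0.03,0,0,0,0],[-0.6,0,-0.03,0,0,0,0],[-0.6,0,-0.03,0,0,0,0]]]}' ; python3 -m handwheel '{"series": [[[-0.2,0,0,0,0,0,0],[-0.4,0,0,0,0,0,0],[-0.6,0,0,0,0,0,0],[-0.6,0,0,0,0,0,0]]]}'
```

```text
time: 15.05
tool_pos: [510.3, 186.7, 57.6]
tcp_rot: [180.0, 0.0, -177.3]
ft_force: [-1.1, -0.8, 2.6]
finger_gap: 33.1
grip_force: 46.7
time: 15.55
tool_pos: [516.4, 187.0, 57.6]
tcp_rot: [180.0, 0.0, -177.3]
ft_force: [-0.7, -0.0, 2.6]
finger_gap: 33.7
grip_force: 46.7
```

```bash
python3 -m handwheel '{"series": [[[-0.2,0,0,0,0,0,0],[-0.4,0,0,0,0,0,0],[-0.6,0,0,0,0,0,0],[-0.6,0,0,0,0,0,0]]]}' ; python3 -m handwheel '{"series": [[[-0.2,0,0,0,0,0,0],[-0.4,0,0,0,0,0,0],[-0.6,0,0,0,0,0,0],[-0.6,0,0,0,0,0,0]]]}'
```

```text
time: 16.05
tool_pos: [522.4, 187.3, 57.7]
tcp_rot: [180.0, 0.0, -177.3]
ft_force: [-0.6, -0.5, 1.9]
finger_gap: 33.2
grip_force: 46.7
time: 16.55
tool_pos: [528.3, 187.5, 57.6]
tcp_rot: [180.0, 0.0, -177.3]
ft_force: [-1.4, 0.5, 3.9]
finger_gap: 33.6
grip_force: 46.8
```

```bash
python3 -m handwheel '{"series": [[[-0.2,0,0,0,0,0,0],[-0.4,0,0,0,0,0,0],[-0.5,0,0,0,0,0,0],[-0.5,0,0,0,0,0,0]]]}' ; python3 -m handwheel '{"series": [[[-0.15,0,0,0,0,0,0],[-0.3,0,0,0,0,0,0],[-0.4,0,0,0,0,0,0],[-0.4,0,0,0,0,0,0]]]}'
```

```text
time: 17.05
tool_pos: [531.9, 187.8, 57.7]
tcp_rot: [-180.0, -0.1, -177.3]
ft_force: [-8.7, -0.4, 10.6]
finger_gap: 33.5
grip_force: 47.5
time: 17.55
tool_pos: [535.3, 187.9, 57.7]
tcp_rot: [-180.0, -0.2, -177.3]
ft_force: [-12.1, -0.5, 14.0]
finger_gap: 33.8
grip_force: 47.9
```

```bash
python3 -m handwheel '{"series": [[[-0.1,0,-0.03,0,0,0,0],[-0.2,0,-0.05,0,0,0,0],[-0.3,0,-0.05,0,0,0,0],[-0.3,0,-0.05,0,0,0,0]]]}' ; python3 -m handwheel '{"series": [[[-0.1,0,0,0,0,0,0],[-0.2,0,0,0,0,0,0],[-0.2,0,0,0,0,0,0]]]}'
```

```text
time: 18.05
tool_pos: [538.3, 188.1, 57.7]
tcp_rot: [-180.0, -0.2, -177.3]
ft_force: [-10.4, -0.6, 9.2]
finger_gap: 33.5
grip_force: 47.3
time: 18.42
tool_pos: [540.2, 188.1, 57.8]
tcp_rot: [-180.0, -0.2, -177.3]
ft_force: [-10.1, -0.6, 10.9]
finger_gap: 33.5
grip_force: 47.4
```

```bash
python3 -m handwheel '{"series": [[[-0.1,0,-0.02,0,0,0,0],[-0.15,0,-0.02,0,0,0,0],[-0.15,0,-0.02,0,0,0,0]]]}' ; python3 -m handwheel '{"series": [[[-0.1,0,0,0,0,0,0],[-0.1,0,0,0,0,0,0]]]}';python3 -m handwheel '{"series": [[[-0.1,0,0,0,0,0,0],[-0.1,0,0,0,0,0,0]]]}'
```

```text
time: 18.8
tool_pos: [541.5, 188.2, 57.7]
tcp_rot: [-180.0, -0.3, -177.3]
ft_force: [-11.1, -1.0, 9.7]
finger_gap: 33.6
grip_force: 47.4
time: 19.05
tool_pos: [542.8, 188.2, 57.7]
tcp_rot: [-180.0, -0.2, -177.3]
ft_force: [-7.5, -0.1, 7.2]
finger_gap: 33.7
grip_force: 47.1
time: 19.3
tool_pos: [543.7, 188.3, 57.7]
tcp_rot: [-180.0, -0.2, -177.3]
ft_force: [-9.3, -0.6, 8.2]
finger_gap: 33.5
grip_force: 47.3
```

```bash
python3 -m handwheel '{"series": [[[-0.1,0,0,0,0,0,0],[-0.1,0,0,0,0,0,0]]]}'
cat > c.py <<'E'
from h import *
from bench import eyes
o=[];S0=load("side0");s=eyes.snapshot("side")
for q in(S0,s):
    i=q["img"][140:200,185:255]; o.append(cv2.resize(i[:,:,::-1],None,fx=5,fy=5,interpolation=cv2.INTER_CUBIC))
    m=cv2.inRange(cv2.cvtColor(i,cv2.COLOR_RGB2HSV),(3,150,120),(18,255,255)); p=np.argwhere(m)
    for lo,hi in((20,32),(32,40),(40,60)):
        k=p[(p[:,1]>=lo)&(p[:,1]<hi)]; print(lo,len(k),k.mean(0).round(2) if len(k) else "")
cv2.imwrite("pics/c.png",np.hstack(o))
E
python3 c.py
```

```text
time: 19.55
tool_pos: [543.7, 188.3, 57.8]
tcp_rot: [-180.0, -0.3, -177.3]
ft_force: [-15.2, -1.3, 12.6]
finger_gap: 33.3
grip_force: 47.8
20 33 [31.85 27.91]
32 35 [28.77 35.57]
40 2 [28.5 40. ]
20 26 [31.69 28.69]
32 34 [28.71 35.56]
40 2 [28.5 40. ]
```

View pics/c.png

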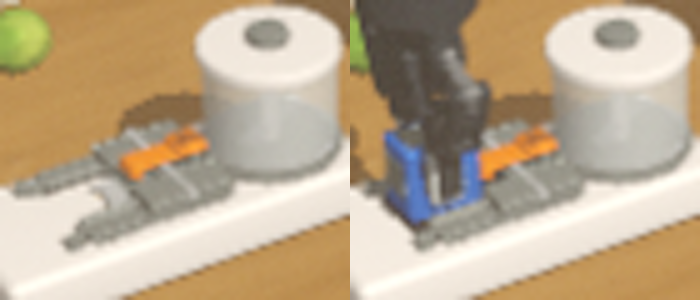

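The catch looks the same as at rest (pad row 28.71 against 28.77), and the pack has stopped advancing at x 543.7. I'll tug it back gently to check that it's held.

```bash
python3 -m handwheel '{"series": [[[0.15,0,0,0,0,0,0],[0.3,0,0,0,0,0,0],[0.3,0,0,0,0,0,0]]]}';python3 -m handwheel '{"series": [[[0.1,0,0,0,0,0,0],[0.2,0,0,0,0,0,0],[0.2,0,0,0,0,0,0]]]}'
```

```text
time: 19.98
tool_pos: [542.6, 188.2, 57.7]
tcp_rot: [-180.0, -0.1, -177.3]
ft_force: [-5.8, 0.5, 2.3]
finger_gap: 33.4
grip_force: 46.7
time: 20.35
tool_pos: [541.9, 188.1, 58.1]
tcp_rot: [180.0, 0.1, -177.3]
ft_force: [3.1, 1.6, -6.3]
finger_gap: 33.7
grip_force: 45.6
```

It's held. Release and go straight up.

```bash
python3 -m handwheel '{"series": [[[-0.08,0,0.04,0,0,0,0],[-0.08,0,0.04,0,0,0,0],[-0.08,0,0.04,0,0,0,0.5],[-0.08,0,0.04,0,0,0,0.6],[-0.08,0,0.04,0,0,0,0.8],[-0.08,0,0.04,0,0,0,0.8],[-0.08,0,0.04,0,0,0,0.8]]]}' 20; python3 -m handwheel '{"series": [[[0,0,-1,0,0,0,0.8],[0,0,-4,0,0,0,0.8],[0,0,-10,0,0,0,0.8],[0,0,-14,0,0,0,0.8],[8,0,-14,0,0,0,0.8],[10,-6,-14,0,0,0,0.8],[10,-12,-14,0,0,0,0.8],[10,-12,-14,0,0,0,0.8],[10,-12,-14,0,0,0,0.8]]]}'; sed -i 's#pics/c.png#pics/d.png#' c.py; python3 c.py
```

```text
time: 21.22
tool_pos: [542.3, 188.2, 58.0]
tcp_rot: [180.0, 0.0, -177.3]
ft_force: [-0.0, -0.7, 0.9]
finger_gap: 68.2
grip_force: 0.0
time: 22.35
tool_pos: [448.4, 63.5, 198.7]
tcp_rot: [180.0, 0.1, -177.4]
ft_force: [0.3, 0.4, 0.6]
finger_gap: 68.2
grip_force: 0.0
20 33 [31.85 27.91]
32 35 [28.77 35.57]
40 2 [28.5 40. ]
20 32 [29.94 27.94]
32 35 [28.66 35.49]
40 2 [28.5 40. ]
```

View pics/d.png

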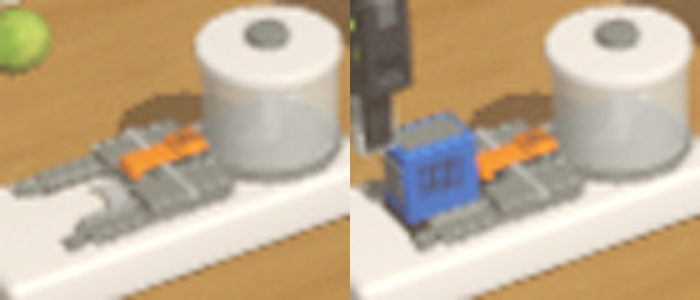

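The pack sits home between the rails, with the catch down and unchanged on the pad side and the gripper clear. I'm handing in.

```bash
python3 -m handwheel '{"series": [[[0,0,0,0,0,0,0.8],[0,0,0,0,0,0,0.8]]]}'; python3 -c "
from bench import r
print(r.hand_in())"
```

```text
time: 22.65
tool_pos: [448.1, 64.6, 197.8]
tcp_rot: [180.0, -0.0, -177.2]
ft_force: [-0.8, 0.2, -0.3]
finger_gap: 68.2
grip_force: 0.0
the job is handed in; nothing more can be done
None
```

The battery pack is out of the charger and home in the chopper with its catch holding (a gentle tug back met resistance), the gripper is clear, and I handed the job in at about 22.7 s; no verdict was shown.

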